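Tap an agar dish true on the stand and stamp it with the disc dispenser

TASK

The open agar dish stands off-centre on the dispenser stand. Tap it gently from its sides until it is centred on the ring mark, then swing the disc dispenser over it to its stop and press the black knob down by feel until the skirt has dropped round the dish and the plate inside rests lightly but firmly on the glass rim for a moment. Let it spring up and leave it above the centred dish; do not force the glass or disturb the other things on the table.

Things in the scene. Friction and masses are not known exactly. Their poses are not given: they have to be found in the camera images.
- agar_dish: glass Petri dish base with pale agar, 95 mm across (radius 47.5), 18 mm high, 0.12 to 0.2 kg, loose on the stand's rubber platen, which grips it: 1 to 3 N slide it, and it stops where the push stops. Too wide to grasp, no wall to pinch: push its side with the closed fingers. Origin: centre of its underside, z up. The dish and lid at the far right of the table are another pair and stay
- mark (a point): centre of the white ring mark (outer diameter 108 mm, so about 6 mm shows all round a centred dish) on the round black platen of the white stand, on its surface, 15 mm above the table. A dish within about 2 mm of it fits the dispenser's skirt; over 3 mm off, the skirt lands on the rim. Its x axis points to the stand's column, whose axis is 165 mm away (column radius 11, arm hub 21 mm); z up
- swing_arm (a joint): hinge of the grey arm about the column, rad: 0 is at the stop, head exactly above the mark; parked at 1.3 to 1.55, head beside the column on the mark's -y side (robot's right). In the mark's frame the head's axis is at (0.165 - 0.165 cos q, -0.165 sin q). Light friction, about 0.5 N at the knob; it stays where it is left. Arm 115 to 129 mm above the table, 22 mm wide
- head (a joint): slide of the upright press rod in the arm's end, m, growing downward: 0 is up; a spring brings it back (3 N to move it, 9 N when far down). On top, on its axis, sits the black round palm knob, 34 mm across, 28 mm tall; its top is 208 mm above the table when up. Hold it from above to swing the arm (knob and rod turn with the arm; round knob, stiff arc); press its top to stamp
- stand: origin on the table under the mark, same axes. Low on its press rod is clamped the disc dispenser: round, white, 111 mm across, six tubes on it, clear skirt below (inner radius 49.5, at its edge 51 mm) and in it, 11 mm up, a sprung plate that gives 3 mm (1.7 to 10 N), then is solid. Clamp height differs: skirt edge 41 to 57 mm high when up; plate meets the dish after 19 to 35 mm travel
- cutters: bystander: scissors with red handles lying at the right of the table; stay
- tape: bystander: roll of tape, 98 mm across, 25 mm high, in front of the tube rack; stays
- open_vial: bystander: small open vial, 26 mm across, 44 mm high, beside the spirit lamp at the right; stays
There are look-alikes about, which are no part of the job. Leave any green or orange look-alike of the agar_dish alone.

How it is judged:
By the outcome, as a careful person would: the job done as asked, in the order asked, and still so for the second after the job is handed in, with the robot touching nothing.
It also fails if it takes over 64 s, if anything falls off the work surface, if the arm or the gripper's body presses on something with over 40 N, if the wrist force passes 120 N, or if a joint passes its speed limit or range.

ROBOT

A 7-joint arm with a two-finger parallel gripper is mounted at the origin on a cart in front of the work surface, level with it; the furniture and walls round the work are solid. World frame = base frame: x ahead of the robot, y to its left, z up, the work surface at z = 0. Lengths are in m, angles in degrees, forces in N, time in s.
With the tool pointing down it reaches from about 0.425 to 0.875 m from the base axis. Payload 4.7 kg.
Tool frame: the origin (TCP) lies between the finger pads; the fingertips stand 8 mm ahead of it and the grasp point (between the pads) lies 11 mm behind it; z points along the fingers, y is the line along which they close (so a half turn about z gives the same grasp; the last joint's range is limited). The gripper opens to 87 mm and grips with 3 to 60 N. Pads are 19 mm wide; open, the fingers measure 117 mm over their backs; the gripper's body (75 mm by 190 mm) begins 51 mm behind the grasp point.
Start: joints at [-72.359, 18.392, -4.016, 83.108, 1.295, 78.541, -3.26], TCP at [0.188, 0.622, 0.231] pointing down, gripper open.
Joint ranges: [-163.93, 163.93], [-17.29, 119.83], [-79.2, 71.16], [3.27, 140.29], [-89.18, 269.18], [5.43, 117.66], [-154.24, 154.24]. Speed limits (degrees/s): [147.25, 147.25, 180, 180, 180, 180, 180].

INTERFACE

Orientations are given as [roll, pitch, yaw] about the fixed x, y, z axes, in that order (R = Rz(yaw) Ry(pitch) Rx(roll)).
In Python, from cell import env, viewer gives the robot as it stands. The module is installed in compiled form; this text tells all that it offers.
- The arm moves only by the tool arm_command, never from a script. Its argument "series" is a list of rows, each a list of 2 entries, a list of its own where there are three numbers: the shift along the tool's x, y, z in mm, then the turn about the tool's z in rad. A call has exactly 5 rows; each row is the pose to reach, as a shift and turn from the pose commanded when the call began, along the tool's axes at that moment; what a row does not reach only later rows make up. A row lasts 1/10 s, in which the tool goes at most 50 mm and 8.59 degrees, less where a joint would pass 70% of its speed; a pose out of reach is approached as far as the arm can. A call with a gripper value outside its range is refused whole. "grip" is the gripper command: -1 is fully open, 1 is shut, values between are in proportion, set as the call begins (left out, the last holds). The fingers move at their own pace and stop on an object; "grip_force" is the grip in N (left out, the last holds). Time passes only in rows, so rows that repeat a pose let the fingers close, or fill a call up. It gives the time, the measured TCP pose, the force, the opening and the grip force at its end, in the units of the state.
- env.get_obs(): the state, without advancing time (a new reading comes with each control period).
- viewer.read_camera(name): name is "scene" or "top"; returns (picture, depth): 384x512x3 uint8, blue, green, red; 384x512 float32, m along the optical axis (not along the pixel's ray), 0 where there is no reading.
- viewer.calibration(name): a dict with "K" (3x3 intrinsics, pixels), "dist" ([k1, k2, p1, p2, k3] as OpenCV has them; the pictures are not rectified), "T" (4x4, takes a point from camera to world coordinates). Camera axes: x right, y up, looking along -z (the intrinsics and any distortion apply to the point x, -y, -z); pixel columns grow to the right and rows downward; lengths in m; the calibration is good to about 2 mm. A picture is of the moment at which its call begins. calibration takes no time and is no camera call.
- env.sign_off(): hands the job in; it is judged then, once.
The state is a dict: "time_s": time; "qpos": joint angles; "joint_velocities": joint speeds; "effort": joint torques, N m; "tool_pos": TCP position; "tool_rot": TCP orientation; "force": force on the tool from outside, world axes, zero at the start; "wrist_torque": the same for the moment, N m; "grip_width": finger opening in m; "grasp_force": force on a finger pad.
Only numpy, scipy, OpenCV 4.12 (cv2) and the standard library are available. Lean on these libraries where they do the work, as an engineer would, in place of code of your own. Each camera call takes 0.05 s, during which the arm holds its last target. There are 200 camera calls.

## Working session

There is one attempt and no reset: what is moved stays moved. The work goes in short steps, Python scripts to look and compute and a tool call to move; the robot and the scene stay as the last step left them, time stands still between calls to the robot, and variables do not carry over. Pictures are saved under pics/ and viewed, at most 10 in all, crops included, and the job is handed in when it is done.

Besides the shell and the picture viewer there is one more tool, called after "Request:" as name(argument=value, ...), one argument or row to a line, values as JSON. arm_command: Moves the arm, as the interface text tells. Its arguments: {"type":"object","properties":{"series":{"type":"array"},"grip":{"type":"number"},"grip_force":{"type":"number"}},"required":["series"]}

```bash
mkdir -p pics; cat > h.py <<'E'
import numpy as np, cv2
from cell import env, viewer
def ray(name,u,v):
    c=viewer.calibration(name);p=cv2.undistortPoints(np.array([[[u,v]]],float),np.array(c['K'],float),np.array(c['dist'],float))[0,0]
    T=np.array(c['T']);d=T[:3,:3]@np.array([p[0],-p[1],-1]);return T[:3,3],d
def onz(name,u,v,z):
    o,d=ray(name,u,v);return o+d*(z-o[2])/d[2]
def proj(name,P):
    c=viewer.calibration(name);T=np.linalg.inv(np.array(c['T']));P=np.atleast_2d(P);q=P@T[:3,:3].T+T[:3,3];q=q*[1,-1,-1]
    return cv2.projectPoints(q,np.zeros(3),np.zeros(3),np.array(c['K'],float),np.array(c['dist'],float))[0][:,0]
E
python3 - <<'E'
from h import *
o=env.get_obs();print(o)
for n in('scene','top'):
    p,d=viewer.read_camera(n);cv2.imwrite(f'pics/{n}0.png',cv2.resize(p,(800,600),interpolation=cv2.INTER_CUBIC));np.save(f'pics/{n}0.npy',p);np.save(f'pics/{n}0d.npy',d)
    print(n,np.round(viewer.calibration(n)['T'],3).tolist(),np.round(viewer.calibration(n)['K'],1).tolist())
E
```

```text
{'time_s': 0.0, 'qpos': array([-72.35966634,  18.43948106,  -4.01488864,  83.17532254,
         1.29453583,  78.54075182,  -3.25814534]), 'joint_velocities': array([ 0.12341396,  0.00526712,  0.05103007, -0.07229143,  0.03822819,
       -0.04288536, -0.07782337]), 'effort': array([ 9.40347900e-05, -4.91272581e+01, -4.03944310e-01, -3.12539828e+01,
       -6.40263199e-02,  4.35084407e-02,  1.66211571e-04]), 'tool_pos': array([0.18811829, 0.62161594, 0.22945295]), 'tool_rot': array([-1.79889660e+02,  5.52307327e-03,  1.63170583e+02]), 'force': array([-0.67373679,  0.95833705,  0.06681084]), 'wrist_torque': array([-0.02646487, -0.04647783, -0.02757398]), 'grasp_force': 0.0, 'grip_width': 0.08699812306271203}
scene [[0.916, 0.249, -0.316, 0.201], [-0.402, 0.603, -0.689, -0.739], [0.019, 0.758, 0.652, 0.703], [0.0, 0.0, 0.0, 1.0]] [[353.6, 0.0, 256.3], [0.0, 353.6, 191.7], [0.0, 0.0, 1.0]]
top [[0.021, 0.991, -0.131, 0.391], [-1.0, 0.018, -0.026, -0.052], [-0.023, 0.131, 0.991, 1.14], [0.0, 0.0, 0.0, 1.0]] [[364.1, 0.0, 256.9], [0.0, 364.1, 192.6], [0.0, 0.0, 1.0]]
```

View pics/scene0.png

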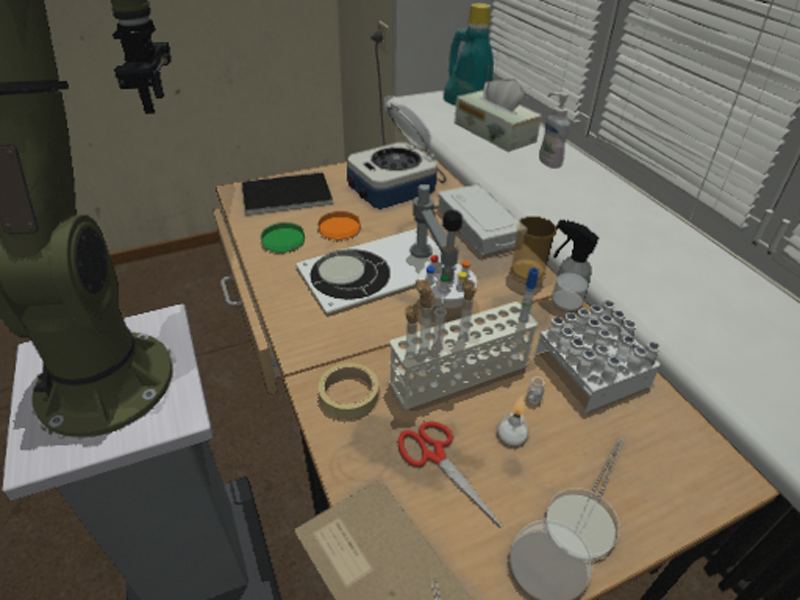

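View pics/top0.png

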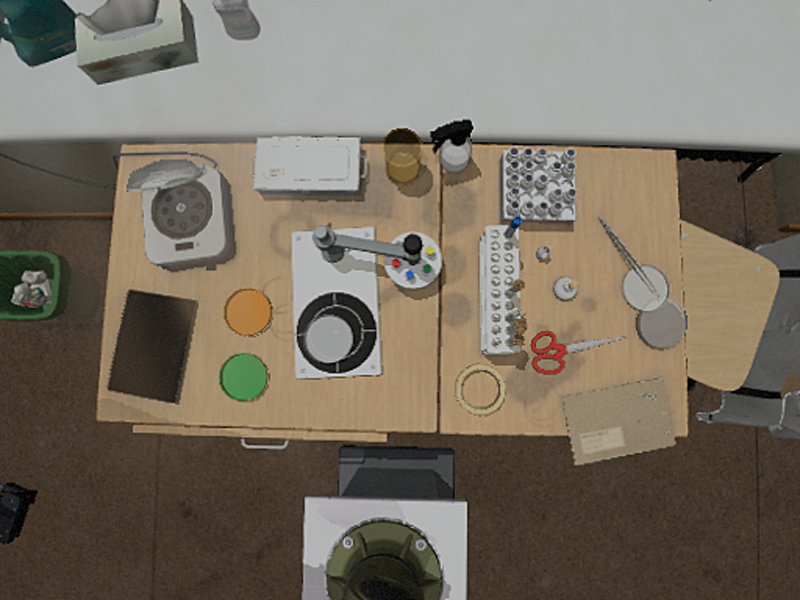

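The scene view shows the agar dish at about (340,267), on the stand's black platen. The top view shows it at (328,340), with the platen at (336,333), the column at (324,238) and the knob at (412,245). Three kinds of look-alike are in view: the green dish (244,377), the orange dish (248,312), and a dish and lid pair at the far right (645,288)/(661,323). Only the pale dish on the platen fits the description. Next I'll take an enlarged crop and measure.

```bash
python3 - <<'E'
from h import *
p=np.load('pics/top0.npy')
c=p[140:250,180:290];cv2.imwrite('pics/crop0.png',cv2.resize(c,(600,600),interpolation=cv2.INTER_NEAREST))
d=np.load('pics/top0d.npy')
def w(u,v):
    o,r=ray('top',u,v);return o+r*d[v,u]
for n,(u,v) in dict(platen=(236,200),dish=(210,217),col=(207,151),knob=(264,156),white=(240,170)).items(): print(n,np.round(w(u,v),4))
g=cv2.cvtColor(p,cv2.COLOR_BGR2GRAY);print(g[213,185:245]);print(g[180:245,214])
E
```

```text
platen [0.5151 0.0418 0.0125]
dish [0.4598 0.1202 0.0207]
col [0.6309 0.1121 0.1726]
knob [ 0.61   -0.0446  0.2114]
white [0.6128 0.0328 0.001 ]
[141 139 143 149 140  21  54  86  82  92 106 141 175 165 155 155 156 155
 156 157 156 155 157 155 157 156 155 157 154 160 161 156 155 157 155 157
 156 158 162 146  87  18  39  33  34  26 104  93  26  25  25  25  30  28
  24  25 173 159 123 145]
[182 182 182 183 183 185 199  77  87  97 100 103  80  75  80 165  53  26
  33  34  31  26  82 167 160 156 156 156 155 155 156 161 168 160 157 154
 155 157 155 156 156 156 156 155 155 156 155 155 155 162 170 124   6  19
  26  24  25  20  29 208 197  81 154 152 149]
```

View pics/crop0.png

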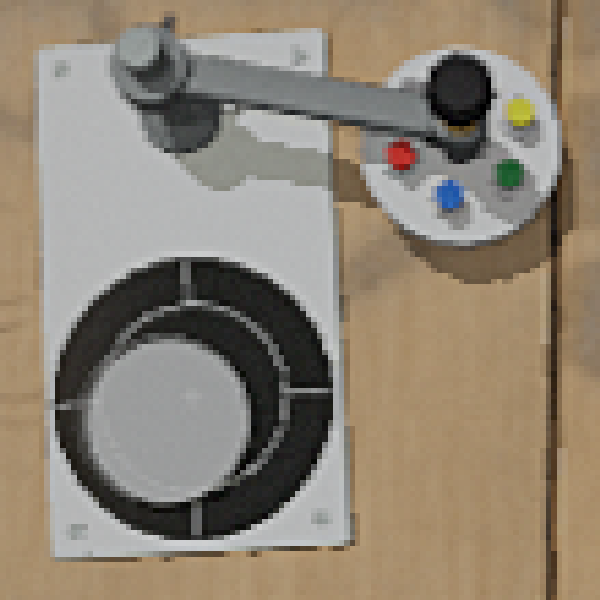

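The crop confirms it: the pale dish sits down-left of the ring centre, at crop (168,418) against a ring centre of about (193,393). Next I'll fit circles to sub-pixel accuracy.

```bash
cat >> h.py <<'E'
from scipy.optimize import least_squares
def cfit(P,r=None):
    P=np.array(P)[:,:2];x0=[*P.mean(0)]+([] if r else [.05])
    f=lambda x:np.hypot(*(P-x[:2]).T)-(r or x[2])
    s=least_squares(f,x0,loss='soft_l1',f_scale=.0008);return s.x,np.sqrt(np.median(f(s.x)**2)),len(P)
def prof(name,g,c,z,rs,th):
    P=np.array([[c[0]+r*np.cos(th),c[1]+r*np.sin(th),z] for r in rs]);q=proj(name,P).astype(np.float32)
    return cv2.remap(g,q[:,:1],q[:,1:],cv2.INTER_LINEAR)[:,0].astype(float)
def edges(name,g,c,z,r0,r1,sign,thr=40,bad=lambda t:False,n=120):
    rs=np.arange(r0,r1,.0005);out=[]
    for th in np.linspace(0,2*np.pi,n,endpoint=False):
        if bad(th):continue
        v=np.convolve(np.pad(prof(name,g,c,z,rs,th),4,mode='edge'),np.ones(5)/5,'same')[4:-4]
        dv=sign*(v[6:]-v[:-6]);i=int(np.argmax(dv))
        if dv[i]<thr or i in(0,len(dv)-1):continue
        a=slice(max(0,i-4),i+5);w=np.clip(dv[a],0,None);r=(rs[3:-3][a]*w).sum()/w.sum()
        out.append([c[0]+r*np.cos(th),c[1]+r*np.sin(th)])
    return out
def peaks(name,g,c,z,r0,r1,thr=25,n=120):
    rs=np.arange(r0,r1,.0005);out=[]
    for th in np.linspace(0,2*np.pi,n,endpoint=False):
        v=prof(name,g,c,z,rs,th);b=np.median(v);i=int(np.argmax(v))
        if v[i]-b<thr or i<6 or i>len(v)-7 or v[i]-max(v[0],v[-1])<thr:continue
        a=slice(i-6,i+7);w=np.clip(v[a]-v[a].min(),0,None);r=(rs[a]*w).sum()/w.sum()
        out.append([c[0]+r*np.cos(th),c[1]+r*np.sin(th)])
    return out
E
python3 - <<'E'
from h import *
p=np.load('pics/top0.npy');d=np.load('pics/top0d.npy')
g=cv2.cvtColor(p,cv2.COLOR_BGR2GRAY)
k=193/5.4545+180,393/5.4545+140
c=onz('top',*k,.015)[:2];print('c guess',c)
for it in range(2):
    E=edges('top',g,c,.015,.065,.090,+1);x,e,n=cfit(E);print('platen',x,e,n);c=x[:2]
R=peaks('top',g,c,.015,.045,.060);print('ring',cfit(R),cfit(R,.0532))
dc=onz('top',168/5.4545+180,418/5.4545+140,.025)[:2]
for z in (.025,.033):
    D=edges('top',g,dc,z,.036,.054,-1);x,e,n=cfit(D);print('dish',z,x,e,n)
# dish depth
vv,uu=np.mgrid[205:229,200:224];o=[ray('top',u,v) for u,v in zip(uu.ravel(),vv.ravel())]
z=[(a+b*d[v,u])[2] for (a,b),u,v in zip(o,uu.ravel(),vv.ravel())];print('dish z',np.median(z),np.std(z))
# knob top, head disc
hsv=cv2.cvtColor(p,cv2.COLOR_BGR2HSV)
m=((g<60)*255).astype(np.uint8);m[:145]=0;m[170:]=0;m[:,:255]=0;m[:,:]=m*1;m[:,285:]=0
cs,_=cv2.findContours(m,cv2.RETR_EXTERNAL,cv2.CHAIN_APPROX_NONE);C=max(cs,key=cv2.contourArea);print('knob px',cv2.minEnclosingCircle(C),cv2.boundingRect(C))
(u,v),r=cv2.minEnclosingCircle(C);print('knob',onz('top',u,v,.2),onz('top',u,v,.208))
# column top
u,v=143/5.4545+180,45/5.4545+140;print('col top', onz('top',u,v,.17))
# stand corners
for a,b in((40,45),(327,30),(353,543),(52,557)): print('corner',onz('top',a/5.4545+180,b/5.4545+140,.008)[:2])
E
```

```text
c guess [0.47588495 0.10480753]
platen [0.47491057 0.10656292 0.08046068] 0.00038293460368602297 120
platen [0.47487172 0.10656607 0.08043984] 0.0003783041240681388 120
ring (array([0.47498104, 0.10698325, 0.05329656]), np.float64(0.00035937474764193705), 61) (array([0.47506141, 0.10689686]), np.float64(0.0003678976452666377), 61)
dish 0.025 [0.46073074 0.11865067 0.04655213] 0.0004141393345502345 112
dish 0.033 [0.46019979 0.11742364 0.0462586 ] 0.0003260929822755179 115
dish z 0.02104595925360986 0.04668686124093553
knob px ((263.0, 159.5), 9.552586555480957) (258, 150, 12, 20)
knob [ 0.60322551 -0.04204469  0.2       ] [ 0.60142012 -0.04213255  0.208     ]
col top [0.63929546 0.11500447 0.17      ]
corner [0.68003817 0.2042102 ]
corner [0.69122588 0.0346965 ]
corner [0.39303514 0.01175345]
corner [0.38101975 0.18342875]
```

Results:
- **Mark:** (0.475, 0.1067); the ring fits at 53.3 mm and the platen agrees.
- **Dish:** (0.4604, 0.118), so about 18 mm off. It needs a push toward -37.5°.
- **Stand yaw:** about 4°.
- **Knob:** about (0.611, -0.045), q ≈ 1.33, consistent with the 165 mm radius.

Next I'll approach behind the dish.

Request:
arm_command(
  series=[
    [[-32,-36,0],0],
    [[-64,-72,0],0],
    [[-96,-108,0],0],
    [[-128,-144,0],0],
    [[-160,-180,0],0],
  ],
  grip=1,
  grip_force=10,
)

```text
time_s: 0.6
tool_pos: [0.2898, 0.4014, 0.2301]
tool_rot: [-180.0, -0.0, 163.2]
force: [1.1, -0.3, -0.5]
grip_width: 0.0549
grasp_force: 0.0
```

Request:
arm_command(
  series=[
    [[-32,-36,0],0.07],
    [[-64,-72,0],0.14],
    [[-96,-108,0],0.21],
    [[-128,-144,0],0.28],
    [[-160,-180,0],0.36],
  ],
)

```text
time_s: 1.1
tool_pos: [0.3905, 0.1829, 0.2304]
tool_rot: [180.0, -0.0, 142.4]
force: [0.8, 1.2, 0.5]
grip_width: 0.0147
grasp_force: 0.0
```

Request:
arm_command(
  series=[
    [[-6,-2,40],0],
    [[-12,-4,80],0],
    [[-18,-6,120],0],
    [[-24,-8,160],0],
    [[-29,-9,185],0],
  ],
)

```text
time_s: 1.6
tool_pos: [0.4061, 0.1587, 0.0427]
tool_rot: [-179.8, -0.1, 142.5]
force: [0.7, -0.5, -0.2]
grip_width: 0.0006
grasp_force: 0.0
```

Request:
arm_command(
  series=[
    [[0,0,5],0],
    [[0,0,12],0],
    [[0,0,16],0],
    [[0,0,16],0],
    [[0,0,16],0],
  ],
)

```text
time_s: 2.1
tool_pos: [0.4085, 0.1608, 0.0305]
tool_rot: [179.9, 0.0, 142.6]
force: [-0.1, -0.4, -0.2]
grip_width: 0.0002
grasp_force: 0.0
```

```bash
cat >> h.py <<'E'
def look(k,names=('top',)):
    for n in names:
        p,d=viewer.read_camera(n);np.save(f'pics/{n}{k}.npy',p)
M=np.array([.47500,.10680])
def dish(k,dc,zs=(.030,),thr=40):
    p=np.load(f'pics/top{k}.npy');g=cv2.cvtColor(p,cv2.COLOR_BGR2GRAY)
    for z in zs:
        D=edges('top',g,dc,z,.036,.054,-1,thr);x,e,n=cfit(D,.0464);print('dish',z,np.round(x*1000,1),'off',np.round((x[:2]-M)*1000,1),'rms',round(e*1000,2),n)
    return g
E
python3 - <<'E'
from h import *
look(1);g=dish(1,(.4604,.118));p=np.load('pics/top1.npy')
cv2.imwrite('pics/c1.png',cv2.resize(p[170:260,170:290],(800,600),interpolation=cv2.INTER_CUBIC));print(env.get_obs()['tool_pos'],env.get_obs()['force'])
E
```

```text
dish 0.03 [460.7 117.7] off [-14.3  10.9] rms 0.46 104
[0.40848104 0.16073283 0.03047962] [-0.07373215 -0.86900487 -0.10879443]
```

View pics/c1.png

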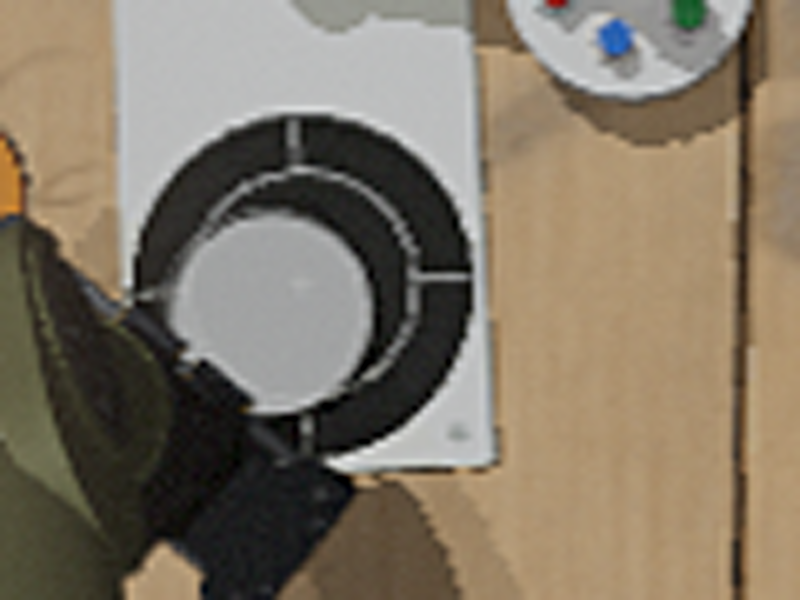

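The picture shows the closed fingers down-left of the dish at about (200,370), clear of everything; the dish hasn't moved. I'll push along -x and stop a little short.

Request:
arm_command(
  series=[
    [[-3,-2,1],0],
    [[-6,-2,1],0],
    [[-9,-2,1],0],
    [[-11,-2,1],0],
    [[-13,-2,1],0],
  ],
)

```text
time_s: 2.65
tool_pos: [0.4163, 0.1513, 0.0286]
tool_rot: [-180.0, -0.1, 142.6]
force: [-3.2, 3.5, 2.9]
grip_width: 0.0003
grasp_force: 2.3
```

Request:
arm_command(
  series=[
    [[-2,0,0],0],
    [[-4,0,0],0],
    [[-6,0,0],0],
    [[-8,0,0],0],
    [[-10,0,0],0],
  ],
)

```text
time_s: 3.15
tool_pos: [0.4249, 0.1446, 0.0286]
tool_rot: [180.0, -0.0, 142.5]
force: [-3.4, 3.8, 2.6]
grip_width: 0.0004
grasp_force: 2.3
```

Request:
arm_command(
  series=[
    [[-1,0,0],0],
    [[-2,0,0],0],
    [[-3,0,0],0],
    [[-3,0,0],0],
    [[-3,0,0],0],
  ],
)

```text
time_s: 3.65
tool_pos: [0.4273, 0.1427, 0.0286]
tool_rot: [180.0, 0.0, 142.5]
force: [-4.2, 3.1, 3.8]
grip_width: 0.0005
grasp_force: 2.1
```

```bash
python3 - <<'E'
from h import *
look(2);dish(2,(.473,.108),(.025,.03,.033));print(env.get_obs()['tool_pos'])
E
```

```text
dish 0.025 [474.  108.1] off [-1.   1.3] rms 0.46 84
dish 0.03 [473.5 107.7] off [-1.5  0.9] rms 0.48 82
dish 0.033 [473.4 107.6] off [-1.6  0.8] rms 0.38 79
[0.42732397 0.14270395 0.02856317]
```

Request:
arm_command(
  series=[
    [[-1,0,0],0],
    [[-1.7,0,0],0],
    [[-1.7,0,0],0],
    [[-1.7,0,0],0],
    [[-1.7,0,0],0],
  ],
)

```text
time_s: 4.2
tool_pos: [0.4287, 0.1417, 0.0286]
tool_rot: [180.0, 0.0, 142.5]
force: [-3.5, 2.0, 3.1]
grip_width: 0.0005
grasp_force: 2.2
```

Request:
arm_command(
  series=[
    [[4,0,0],0],
    [[10,0,0],0],
    [[18,0,-10],0],
    [[25,0,-40],0],
    [[30,0,-75],0],
  ],
)

```text
time_s: 4.7
tool_pos: [0.4034, 0.1596, 0.104]
tool_rot: [-179.9, -0.0, 142.6]
force: [0.8, 1.1, -0.2]
grip_width: 0.0004
grasp_force: 0.0
```

```bash
python3 - <<'E'
from h import *
look(3,('top','scene'));g=dish(3,(.475,.107),(.025,.03,.033));print(env.get_obs()['tool_pos'])
R=peaks('top',g,M,.015,.049,.060,15);print('ring',cfit(R),cfit(R,.0533))
s=np.load('pics/scene3.npy');t=np.load('pics/top3.npy')
q=proj('scene',[[.475,.107,.015]])[0].astype(int);print(q)
a=cv2.resize(t[175:245,175:250],(400,373),interpolation=cv2.INTER_CUBIC);b=cv2.resize(s[q[1]-35:q[1]+35,q[0]-37:q[0]+38],(400,373),interpolation=cv2.INTER_CUBIC)
cv2.imwrite('pics/c3.png',np.hstack([a,b]))
E
```

```text
dish 0.025 [474.9 107.1] off [-0.1  0.3] rms 0.45 107
dish 0.03 [474.7 106.6] off [-0.3 -0.2] rms 0.52 98
dish 0.033 [474.8 106.5] off [-0.2 -0.3] rms 0.65 105
[0.40741739 0.1620576  0.10836525]
ring (array([0.47503773, 0.10654504, 0.05316104]), np.float64(0.00037135198881048284), 80) (array([0.47507491, 0.10664437]), np.float64(0.00047020592039912856), 80)
[224 173]
```

View pics/c3.png

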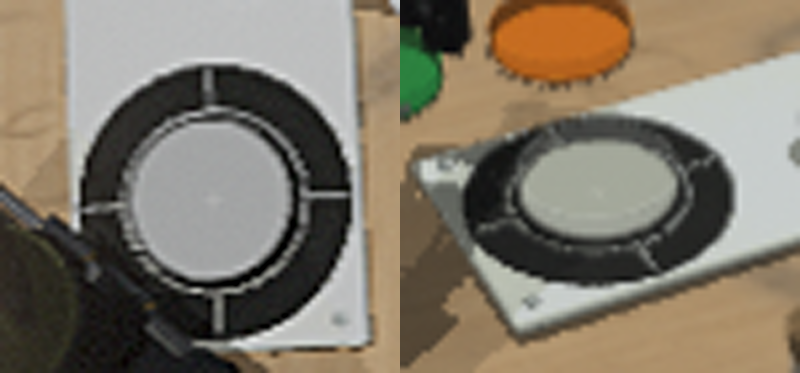

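The picture shows the dish inside the ring with a gap all round. In the top view it leans slightly left, which matches the parallax of its height. I'll cross-check with the scene camera before moving on.

```bash
python3 - <<'E'
from h import *
for n in('scene','top'):
    g=cv2.cvtColor(np.load(f'pics/{n}3.npy'),cv2.COLOR_BGR2GRAY)
    P=edges(n,g,M,.015,.068,.095,1);print(n,'platen',cfit(P,.0804))
    R=peaks(n,g,M,.015,.050,.060,12);print(n,'ring',cfit(R,.0533))
    for z in(.020,.023,.026,.03,.033):
        D=edges(n,g,M,z,.036,.052,-1,30);print(n,z,cfit(D),cfit(D,.0464)[0])
# knob: centroid of dark blob top from both views
t=np.load('pics/top0.npy');g=cv2.cvtColor(t,cv2.COLOR_BGR2GRAY)
k=onz('top',460/5.4545+180,83/5.4545+140,.208);print('knob',k)
for z in(.205,.208):
    D=edges('top',g,k[:2],z,.010,.026,1,30);print('knob fit',z,cfit(D),cfit(D,.017)[0])
col=onz('top',143/5.4545+180,45/5.4545+140,.17)
E
```

```text
scene platen (array([0.47324919, 0.10331953]), np.float64(0.0004915823531281976), 93)
scene ring (array([0.47396872, 0.10560094]), np.float64(0.0003864008385549497), 41)
scene 0.02 (array([0.47382429, 0.10494497, 0.04615929]), np.float64(0.00039408895009426694), 104) [0.47384307 0.10511838]
scene 0.023 (array([0.47321304, 0.10260338, 0.0453901 ]), np.float64(0.0006967448343201508), 92) [0.47323021 0.10285435]
scene 0.026 (array([0.4721989 , 0.09955373, 0.04527463]), np.float64(0.0004830087438176048), 59) [0.47165246 0.0984454 ]
scene 0.03 (array([0.47081134, 0.09529899, 0.04477481]), np.float64(0.000706547828816451), 38) [0.46943726 0.09247522]
scene 0.033 (array([0.46989457, 0.09291086, 0.04444507]), np.float64(0.0009244330307900851), 30) [0.46797642 0.08888475]
top platen (array([0.47490707, 0.10656088]), np.float64(0.0002853940154063789), 97)
top ring (array([0.47494933, 0.10643403]), np.float64(0.0003419828467803518), 53)
top 0.02 (array([0.47528446, 0.10763066, 0.04616438]), np.float64(0.00033205339722605935), 116) [0.47527439 0.10766862]
top 0.023 (array([0.47504385, 0.1072105 , 0.04602861]), np.float64(0.00028655646808009057), 116) [0.47503142 0.10727288]
top 0.026 (array([0.47481488, 0.10678501, 0.04591448]), np.float64(0.000290847418054915), 116) [0.47481387 0.10686156]
top 0.03 (array([0.47451944, 0.10623504, 0.04577354]), np.float64(0.0003019202897915907), 115) [0.47450415 0.10633681]
top 0.033 (array([0.47427935, 0.10581567, 0.04565746]), np.float64(0.00028892368045386693), 116) [0.47424129 0.10595518]
knob [ 0.61295269 -0.04541199  0.208     ]
knob fit 0.205 (array([ 0.61142804, -0.04384808,  0.01716458]), np.float64(0.0005967605619245538), 119) [ 0.61144462 -0.04384816]
knob fit 0.208 (array([ 0.61072352, -0.04384362,  0.01711831]), np.float64(0.0006113791176673884), 119) [ 0.61074414 -0.04384558]
```

The two views together put the visible agar surface at z ≈ 0.02. The dish is then about (+0.3, +1.0) mm from the mark. I'll give it one light tap from the other side with the finger back, moving toward tool -y.

Request:
arm_command(
  series=[
    [[-22,18,0],0],
    [[-44,35,0],0],
    [[-66,53,0],0],
    [[-87,70,0],0],
    [[-87,70,0],0],
  ],
)

```text
time_s: 5.3
tool_pos: [0.5194, 0.1621, 0.1037]
tool_rot: [180.0, 0.2, 142.4]
force: [-0.1, -0.0, 0.7]
grip_width: 0.0005
grasp_force: 0.0
```

Request:
arm_command(
  series=[
    [[0,0,25],0],
    [[0,0,50],0],
    [[0,0,72],0],
    [[0,0,79],0],
    [[0,0,79],0],
  ],
)

```text
time_s: 5.8
tool_pos: [0.5152, 0.1624, 0.0245]
tool_rot: [-179.9, -0.1, 142.6]
force: [0.4, -0.2, 0.0]
grip_width: 0.0008
grasp_force: 0.0
```

Request:
arm_command(
  series=[
    [[0,-1,0],0],
    [[0,-3,0],0],
    [[0,-5,0],0],
    [[0,-6,0],0],
    [[0,-6,0],0],
  ],
)

```text
time_s: 6.3
tool_pos: [0.5127, 0.1577, 0.0247]
tool_rot: [180.0, 0.0, 142.5]
force: [-0.4, 0.0, -0.2]
grip_width: 0.0007
grasp_force: 0.0
```

Request:
arm_command(
  series=[
    [[0,0,-3],0],
    [[0,0,-3],0],
    [[0,-0.5,-3],0],
    [[0,-1,-3],0],
    [[0,-1,-3],0],
  ],
)

```text
time_s: 6.8
tool_pos: [0.5121, 0.1569, 0.0275]
tool_rot: [-180.0, -0.0, 142.5]
force: [0.8, -0.1, -0.2]
grip_width: 0.0004
grasp_force: 0.0
```

Request:
arm_command(
  series=[
    [[0,-0.4,0],0],
    [[0,-0.7,0],0],
    [[0,-0.7,0],0],
    [[0,-0.7,0],0],
    [[0,-0.7,0],0],
  ],
)

```text
time_s: 7.3
tool_pos: [0.5118, 0.1565, 0.0276]
tool_rot: [180.0, 0.0, 142.5]
force: [0.2, -0.1, -0.4]
grip_width: 0.0006
grasp_force: 0.0
```

```bash
python3 - <<'E'
from h import *
look(4);dish(4,(.475,.107),(.020,.026));print(env.get_obs()['tool_pos'],env.get_obs()['force'])
E
```

```text
dish 0.02 [475.3 107.9] off [0.3 1.1] rms 0.34 67
dish 0.026 [474.9 107.4] off [-0.1  0.6] rms 0.34 67
[0.51180471 0.15653563 0.02760194] [0.46476069 1.07854182 0.29935535]
```

Request:
arm_command(
  series=[
    [[0,-0.5,0],0],
    [[0,-1,0],0],
    [[0,-1,0],0],
    [[0,-1,0],0],
    [[0,-1,0],0],
  ],
)

```text
time_s: 7.85
tool_pos: [0.5112, 0.1557, 0.0276]
tool_rot: [180.0, 0.0, 142.5]
force: [0.5, 0.0, -0.2]
grip_width: 0.0007
grasp_force: 0.0
```

Request:
arm_command(
  series=[
    [[0,-0.5,0],0],
    [[0,-1,0],0],
    [[0,-1,0],0],
    [[0,-1,0],0],
    [[0,-1,0],0],
  ],
)

```text
time_s: 8.35
tool_pos: [0.5106, 0.155, 0.0276]
tool_rot: [180.0, 0.0, 142.5]
force: [0.2, 0.4, -0.9]
grip_width: 0.0008
grasp_force: 0.0
```

Request:
arm_command(
  series=[
    [[0,-0.5,0],0],
    [[0,-1,0],0],
    [[0,-1.3,0],0],
    [[0,-1.3,0],0],
    [[0,-1.3,0],0],
  ],
)

```text
time_s: 8.85
tool_pos: [0.5098, 0.1539, 0.0276]
tool_rot: [180.0, -0.0, 142.5]
force: [-0.3, 0.0, 0.1]
grip_width: 0.0006
grasp_force: 0.0
```

Request:
arm_command(
  series=[
    [[0,-0.5,0],0],
    [[0,-1,0],0],
    [[0,-1,0],0],
    [[0,-1,0],0],
    [[0,-1,0],0],
  ],
)

```text
time_s: 9.35
tool_pos: [0.5093, 0.1532, 0.0276]
tool_rot: [180.0, 0.0, 142.5]
force: [0.5, 1.5, -0.1]
grip_width: 0.0006
grasp_force: 0.6
```

Request:
arm_command(
  series=[
    [[0,-0.5,0],0],
    [[0,-1,0],0],
    [[0,-1,0],0],
    [[0,-1,0],0],
    [[0,-1,0],0],
  ],
)

```text
time_s: 9.85
tool_pos: [0.5086, 0.1523, 0.0276]
tool_rot: [180.0, 0.0, 142.5]
force: [0.4, 1.3, 0.6]
grip_width: 0.0003
grasp_force: 0.5
```

```bash
python3 - <<'E'
from h import *
look(5);dish(5,(.475,.107),(.020,.026));print(env.get_obs()['tool_pos'],env.get_obs()['force'])
E
```

```text
dish 0.02 [474.6 106.8] off [-0.4  0. ] rms 0.27 68
dish 0.026 [474.1 106.2] off [-0.9 -0.6] rms 0.27 68
[0.50854561 0.15225494 0.02758864] [0.70196896 1.54989199 0.28068313]
```

Request:
arm_command(
  series=[
    [[0,6,0],0],
    [[0,14,0],0],
    [[0,20,-30],0],
    [[0,22,-80],0],
    [[0,22,-130],0],
  ],
)

```text
time_s: 10.4
tool_pos: [0.5215, 0.1703, 0.1583]
tool_rot: [-179.9, -0.0, 142.6]
force: [0.5, 1.1, -0.4]
grip_width: 0.0004
grasp_force: 0.0
```

```bash
python3 - <<'E'
from h import *
o=env.get_obs();print(o['qpos'],o['tool_pos'],o['tool_rot'])
look(6,('top','scene'));g=dish(6,(.475,.107),(.018,.020,.023,.026))
R=peaks('top',g,M,.015,.050,.060,12);print('ring',cfit(R,.0533))
s=cv2.cvtColor(np.load('pics/scene6.npy'),cv2.COLOR_BGR2GRAY)
print('s ring',cfit(peaks('scene',s,M,.015,.050,.060,12),.0533)[0])
for z in(.018,.02,.023):print(z,cfit(edges('scene',s,M,z,.036,.052,-1,30),.0464)[0])
E
```

```text
[-42.38520362   9.0984261   23.69365645 103.80779245  -3.88121892
  68.01306702  35.08845684] [0.52152943 0.17025251 0.15833102] [-1.79877238e+02 -2.79345316e-02  1.42583309e+02]
dish 0.018 [474.5 106.9] off [-0.5  0.1] rms 0.36 92
dish 0.02 [474.4 106.7] off [-0.6 -0.1] rms 0.32 91
dish 0.023 [474.2 106.4] off [-0.8 -0.4] rms 0.37 92
dish 0.026 [474.1 106.1] off [-0.9 -0.7] rms 0.36 91
ring (array([0.47500029, 0.10643916]), np.float64(0.0004224291253297832), 47)
s ring [0.47373388 0.10508813]
0.018 [0.47358016 0.10564445]
0.02 [0.4731225 0.103935 ]
0.023 [0.4715742  0.09990138]
```

The dish is within about 0.6 mm of the mark. Next is the knob.

Request:
arm_command(
  series=[
    [[-10,-6,-30],0.14],
    [[-25,-14,-60],0.28],
    [[-45,-26,-90],0.42],
    [[-75,-43,-100],0.56],
    [[-105,-60,-100],0.7],
  ],
  grip=-1,
)

```text
time_s: 11.0
tool_pos: [0.5705, 0.0582, 0.2597]
tool_rot: [179.8, -0.0, 102.2]
force: [0.7, -0.5, -0.2]
grip_width: 0.0324
grasp_force: 0.0
```

Request:
arm_command(
  series=[
    [[-25,4,0],0.1],
    [[-50,8,0],0.2],
    [[-75,12,0],0.3],
    [[-100,16,0],0.39],
    [[-108,18,0],0.39],
  ],
)

```text
time_s: 11.5
tool_pos: [0.61, -0.0465, 0.2571]
tool_rot: [180.0, 0.1, 79.9]
force: [0.6, -0.0, -0.3]
grip_width: 0.0723
grasp_force: 0.0
```

Request:
arm_command(
  series=[
    [[0,0,0],0],
    [[0,0,0],0],
    [[0,0,10],0],
    [[0,0,20],0],
    [[0,0,30],0],
  ],
)

```text
time_s: 12.0
tool_pos: [0.6092, -0.0422, 0.2262]
tool_rot: [-180.0, -0.0, 80.2]
force: [0.5, 0.3, -0.5]
grip_width: 0.0866
grasp_force: 0.0
```

```bash
python3 - <<'E'
from h import *
look(7,('top','scene'));o=env.get_obs();print(o['tool_pos'],o['tool_rot'],o['grip_width'])
s=np.load('pics/scene7.npy');q=proj('scene',[[.611,-.044,.2]])[0].astype(int)
t=np.load('pics/top7.npy');r=proj('top',[[.611,-.044,.2]])[0].astype(int)
f=lambda a,q:cv2.resize(a[q[1]-40:q[1]+40,q[0]-40:q[0]+40],(400,400),interpolation=cv2.INTER_CUBIC)
cv2.imwrite('pics/c7.png',np.hstack([f(s,q),f(t,r)]))
E
```

```text
[ 0.60826752 -0.04262673  0.22518399] [-1.79791147e+02  3.00080656e-02  8.01380604e+01] 0.08687141741630379
```

View pics/c7.png

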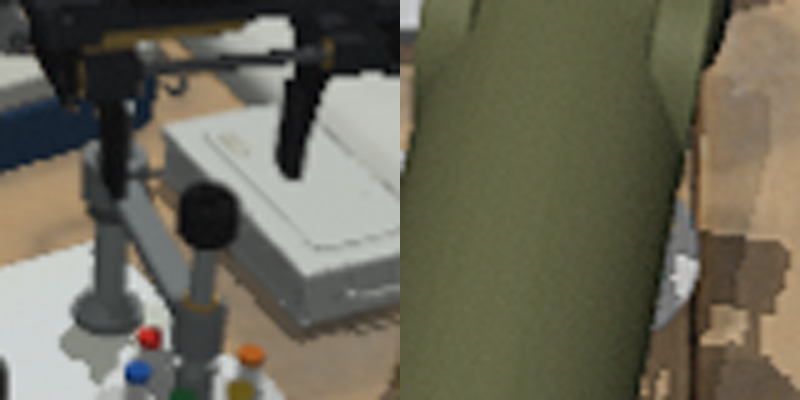

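The knob sits between the open fingers, at (207,215) in the left crop, below tip level. I'll go down and close lightly.

Request:
arm_command(
  series=[
    [[-1,2.5,9],0],
    [[-1,2.5,18],0],
    [[-1,2.5,27],0],
    [[-1,2.5,35],0],
    [[-1,2.5,35],0],
  ],
)

```text
time_s: 12.6
tool_pos: [0.611, -0.0446, 0.1909]
tool_rot: [-179.9, 0.0, 80.1]
force: [-0.1, 0.3, 0.7]
grip_width: 0.0868
grasp_force: 0.0
```

Request:
arm_command(
  series=[
    [[0,0,0],0],
    [[0,0,0],0],
    [[0,0,0],0],
    [[0,0,0],0],
    [[0,0,0],0],
  ],
  grip=1,
  grip_force=8,
)

```text
time_s: 13.1
tool_pos: [0.612, -0.0448, 0.1928]
tool_rot: [180.0, -0.0, 80.1]
force: [-0.6, 0.7, 0.5]
grip_width: 0.055
grasp_force: 0.0
```

Request:
arm_command(
  series=[
    [[0,0,0],0],
    [[0,0,0],0],
    [[0,0,0],0],
    [[0,0,0],0],
    [[0,0,0],0],
  ],
)

```text
time_s: 13.6
tool_pos: [0.612, -0.0448, 0.1926]
tool_rot: [180.0, -0.0, 80.1]
force: [-0.3, 0.2, 0.4]
grip_width: 0.0333
grasp_force: 8.0
```

Gripped: opening 33.3 mm, 8 N. In the tool frame the column is at (166, -1) mm, so swinging is a turn about that point. q ≈ 75.7°, and I'll do 25° per call.

Request:
arm_command(
  series=[
    [[0.5,-14.4,0],0.087],
    [[2.4,-28.8,0],0.175],
    [[5.4,-42.9,0],0.262],
    [[9.7,-56.8,0],0.349],
    [[15.2,-70.2,0],0.436],
  ],
)

```text
time_s: 14.1
tool_pos: [0.545, -0.0177, 0.1925]
tool_rot: [180.0, -0.0, 54.9]
force: [1.9, 0.5, 0.5]
grip_width: 0.0336
grasp_force: 8.0
```

Request:
arm_command(
  series=[
    [[0.5,-14.4,0],0.087],
    [[2.4,-28.8,0],0.175],
    [[5.4,-42.9,0],0.262],
    [[9.7,-56.8,0],0.349],
    [[15.2,-70.2,0],0.436],
  ],
)

```text
time_s: 14.6
tool_pos: [0.4961, 0.0349, 0.1926]
tool_rot: [180.0, -0.0, 29.9]
force: [1.7, -1.0, -1.7]
grip_width: 0.0335
grasp_force: 8.0
```

Request:
arm_command(
  series=[
    [[0.5,-14.4,0],0.087],
    [[2.4,-28.8,0],0.175],
    [[4.7,-40,0],0.244],
    [[7.0,-48.5,0],0.297],
    [[7.0,-48.5,0],0.297],
  ],
)

```text
time_s: 15.1
tool_pos: [0.4777, 0.0813, 0.1925]
tool_rot: [-180.0, 0.0, 13.2]
force: [0.0, -0.1, 0.7]
grip_width: 0.0337
grasp_force: 8.0
```

Request:
arm_command(
  series=[
    [[0.1,-5.8,0],0.035],
    [[0.4,-11.6,0],0.07],
    [[0.8,-17.3,0],0.105],
    [[1.2,-20.2,0],0.122],
    [[1.2,-20.2,0],0.122],
  ],
)

```text
time_s: 15.6
tool_pos: [0.4744, 0.1003, 0.1925]
tool_rot: [-180.0, 0.1, 6.2]
force: [-2.0, 0.1, 1.4]
grip_width: 0.0338
grasp_force: 8.0
```

Request:
arm_command(
  series=[
    [[0,-1,0],0.006],
    [[0,-2,0],0.012],
    [[0,-3,0],0.018],
    [[0,-4,0],0.024],
    [[0,-4,0],0.024],
  ],
)

```text
time_s: 16.1
tool_pos: [0.4741, 0.1044, 0.1925]
tool_rot: [-180.0, 0.0, 4.7]
force: [-2.5, -0.8, 2.4]
grip_width: 0.0338
grasp_force: 8.0
```

Request:
arm_command(
  series=[
    [[0,-0.5,0],0.003],
    [[0,-1,0],0.006],
    [[0,-1.5,0],0.009],
    [[0,-2,0],0.012],
    [[0,-2,0],0.012],
  ],
)

```text
time_s: 16.6
tool_pos: [0.474, 0.1057, 0.1925]
tool_rot: [180.0, 0.0, 4.0]
force: [-4.5, -2.6, 3.8]
grip_width: 0.0335
grasp_force: 8.0
```

Request:
arm_command(
  series=[
    [[0,-0.5,0],0],
    [[0,-1,0],0],
    [[0,-1,0],0],
    [[0,-1,0],0],
    [[0,-1,0],0],
  ],
)

```text
time_s: 17.1
tool_pos: [0.474, 0.1058, 0.1924]
tool_rot: [179.9, 0.0, 4.0]
force: [-4.4, -4.5, 3.2]
grip_width: 0.0336
grasp_force: 8.0
```

The arm is at the stop: y force is rising with no further motion, at (0.474, 0.1058), next to the mark. Now release, lift and close.

Request:
arm_command(
  series=[
    [[0,0.8,0],0],
    [[0,0.8,0],0],
    [[0,0.8,0],0],
    [[0,0.8,0],0],
    [[0,0.8,0],0],
  ],
  grip=0,
)

```text
time_s: 17.6
tool_pos: [0.4744, 0.1068, 0.1926]
tool_rot: [-180.0, -0.0, 4.1]
force: [0.4, -1.0, 0.0]
grip_width: 0.0433
grasp_force: 0.0
```

Request:
arm_command(
  series=[
    [[0,0,-8],0],
    [[0,0,-20],0],
    [[0,0,-32],0],
    [[0,0,-40],0],
    [[0,0,-40],0],
  ],
)

```text
time_s: 18.1
tool_pos: [0.4752, 0.1068, 0.2344]
tool_rot: [-179.9, -0.2, 4.1]
force: [0.5, -0.2, 0.9]
grip_width: 0.0436
grasp_force: 0.0
```

```bash
python3 - <<'E'
from h import *
look(8,('top','scene'));o=env.get_obs();print(o['tool_pos'],o['tool_rot'],o['force'],o['grip_width'])
s=np.load('pics/scene8.npy');q=proj('scene',[[.475,.106,.12]])[0].astype(int)
t=np.load('pics/top8.npy');r=proj('top',[[.475,.106,.12]])[0].astype(int)
f=lambda a,q:cv2.resize(a[q[1]-50:q[1]+50,q[0]-40:q[0]+40],(400,500),interpolation=cv2.INTER_CUBIC)
cv2.imwrite('pics/c8.png',np.hstack([f(s,q),f(t,r)]))
E
```

```text
[0.47422584 0.10654926 0.23276003] [-1.79978846e+02 -2.59357103e-02  4.05858302e+00] [ 0.58325167 -0.38714119  0.81120922] 0.04350325231117615
```

View pics/c8.png

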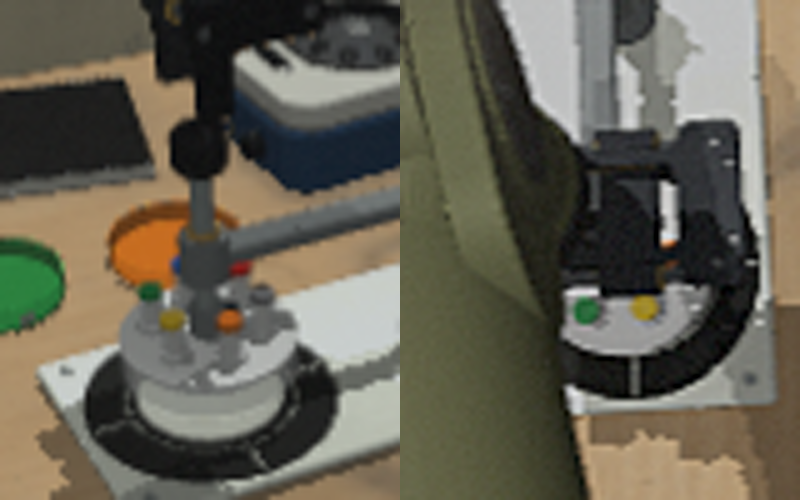

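The dispenser hangs over the dish, with its head over the platen at (215,330) in the left crop; the knob is free. Close the fingers, then press.

Request:
arm_command(
  series=[
    [[0,0,0],0],
    [[0,0,0],0],
    [[0,0,0],0],
    [[0,0,0],0],
    [[0,0,0],0],
  ],
  grip=1,
)

```text
time_s: 18.7
tool_pos: [0.4741, 0.1065, 0.2324]
tool_rot: [180.0, 0.0, 4.1]
force: [0.9, -0.6, -0.3]
grip_width: 0.0114
grasp_force: 0.0
```

Request:
arm_command(
  series=[
    [[0,0.5,0],0],
    [[0,0.5,0],0],
    [[0,0.5,0],0],
    [[0,0.5,4],0],
    [[0,0.5,8],0],
  ],
)

```text
time_s: 19.2
tool_pos: [0.4742, 0.106, 0.2243]
tool_rot: [-180.0, -0.0, 4.1]
force: [0.2, -0.2, 0.6]
grip_width: 0.0006
grasp_force: 0.0
```

Request:
arm_command(
  series=[
    [[0,0,3],0],
    [[0,0,6],0],
    [[0,0,9],0],
    [[0,0,12],0],
    [[0,0,12],0],
  ],
)

```text
time_s: 19.7
tool_pos: [0.4741, 0.106, 0.2125]
tool_rot: [-180.0, 0.0, 4.1]
force: [-0.2, -0.4, 2.4]
grip_width: 0.0003
grasp_force: 1.5
```

Request:
arm_command(
  series=[
    [[0,0,1.5],0],
    [[0,0,3],0],
    [[0,0,4.5],0],
    [[0,0,6],0],
    [[0,0,6],0],
  ],
)

```text
time_s: 20.2
tool_pos: [0.4741, 0.106, 0.2064]
tool_rot: [-180.0, 0.0, 4.1]
force: [-2.1, -0.5, 4.6]
grip_width: 0.0008
grasp_force: 2.0
```

Request:
arm_command(
  series=[
    [[0,0,1],0],
    [[0,0,2],0],
    [[0,0,3],0],
    [[0,0,4],0],
    [[0,0,4],0],
  ],
)

```text
time_s: 20.7
tool_pos: [0.4742, 0.106, 0.2024]
tool_rot: [-180.0, 0.0, 4.1]
force: [-3.1, -0.7, 4.1]
grip_width: 0.0007
grasp_force: 2.3
```

Request:
arm_command(
  series=[
    [[0,0,1],0],
    [[0,0,2],0],
    [[0,0,3],0],
    [[0,0,4],0],
    [[0,0,4],0],
  ],
)

```text
time_s: 21.2
tool_pos: [0.4742, 0.106, 0.1985]
tool_rot: [-180.0, 0.0, 4.1]
force: [-2.4, -1.0, 4.2]
grip_width: 0.0005
grasp_force: 2.6
```

Travel is about 17.5 mm and only the spring is felt. I'll continue in small steps.

Request:
arm_command(
  series=[
    [[0,0,0.7],0],
    [[0,0,1.4],0],
    [[0,0,2.1],0],
    [[0,0,2.5],0],
    [[0,0,2.5],0],
  ],
)

```text
time_s: 21.7
tool_pos: [0.4742, 0.106, 0.1964]
tool_rot: [-180.0, -0.0, 4.1]
force: [-2.8, -0.5, 7.3]
grip_width: 0.0004
grasp_force: 3.5
```

Request:
arm_command(
  series=[
    [[0,0,0.5],0],
    [[0,0,1],0],
    [[0,0,1.5],0],
    [[0,0,2],0],
    [[0,0,2],0],
  ],
)

```text
time_s: 22.2
tool_pos: [0.4742, 0.106, 0.1951]
tool_rot: [-180.0, -0.0, 4.1]
force: [-3.8, -1.5, 10.9]
grip_width: 0.0006
grasp_force: 5.6
```

The force slope is about 2.8 N/mm, which matches the sprung plate (1.7 to 10 N over 3 mm) and not a solid landing. The plate carries about 6 N. I'll add a touch and hold while I check.

Request:
arm_command(
  series=[
    [[0,0,0.4],0],
    [[0,0,0.4],0],
    [[0,0,0.4],0],
    [[0,0,0.4],0],
    [[0,0,0.4],0],
  ],
)

```text
time_s: 22.7
tool_pos: [0.4742, 0.106, 0.1948]
tool_rot: [-180.0, -0.0, 4.1]
force: [-5.5, -1.4, 11.8]
grip_width: 0.0008
grasp_force: 6.0
```

```bash
python3 - <<'E'
from h import *
look(9,('scene',));o=env.get_obs();print(o['tool_pos'],o['force'])
s=np.load('pics/scene9.npy');q=proj('scene',[[.475,.106,.06]])[0].astype(int)
cv2.imwrite('pics/c9.png',cv2.resize(s[q[1]-40:q[1]+40,q[0]-50:q[0]+50],(750,600),interpolation=cv2.INTER_CUBIC))
E
```

```text
[0.47423813 0.10601283 0.19481032] [-5.0172946  -1.16046945 11.75758304]
```

View pics/c9.png

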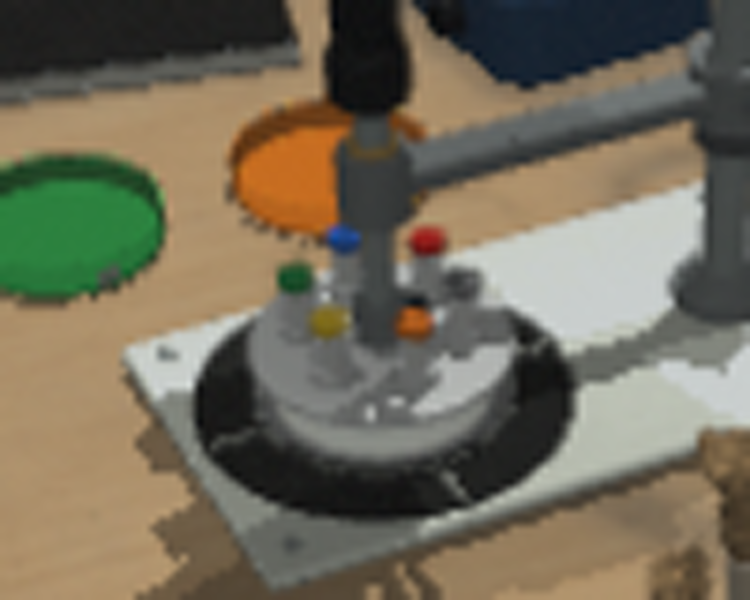

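The dispenser body is now low over the platen at (385,400), with the skirt round the dish. The plate has rested on the rim for about 0.5 s at roughly 7 N. Rise straight up.

Request:
arm_command(
  series=[
    [[0,0,-2],0],
    [[0,0,-5],0],
    [[0,0,-9],0],
    [[0,0,-14],0],
    [[0,0,-19],0],
  ],
)

```text
time_s: 23.25
tool_pos: [0.4742, 0.106, 0.2128]
tool_rot: [180.0, 0.0, 4.1]
force: [-1.0, -0.5, 2.7]
grip_width: 0.0005
grasp_force: 1.5
```

Request:
arm_command(
  series=[
    [[0,0,-5],0],
    [[0,0,-20],0],
    [[0,0,-50],0],
    [[0,0,-90],0],
    [[0,0,-120],0],
  ],
)

```text
time_s: 23.75
tool_pos: [0.4748, 0.1061, 0.3345]
tool_rot: [-180.0, -0.1, 4.1]
force: [0.5, -0.5, -0.0]
grip_width: 0.0004
grasp_force: 0.0
```

Request:
arm_command(
  series=[
    [[0,40,0],0],
    [[0,80,0],0],
    [[0,120,0],0],
    [[0,160,0],0],
    [[0,160,0],0],
  ],
)

```text
time_s: 24.25
tool_pos: [0.4856, -0.0606, 0.333]
tool_rot: [179.9, -0.1, 3.4]
force: [0.4, -0.2, 0.1]
grip_width: 0.0004
grasp_force: 0.0
```

```bash
python3 - <<'E'
from h import *
look(10,('scene','top'))
s=np.load('pics/scene10.npy');q=proj('scene',[[.475,.106,.08]])[0].astype(int)
t=np.load('pics/top10.npy');r=proj('top',[[.475,.106,.08]])[0].astype(int)
g=cv2.cvtColor(t,cv2.COLOR_BGR2GRAY)
print('knob',cfit(edges('top',g,(.4745,.106),.208,.010,.026,1,30),.017))
f=lambda a,q:cv2.resize(a[q[1]-50:q[1]+50,q[0]-40:q[0]+40],(400,500),interpolation=cv2.INTER_CUBIC)
cv2.imwrite('pics/c10.png',np.hstack([f(s,q),f(t,r)]))
E
```

```text
knob (array([0.47381938, 0.10461908]), np.float64(0.00037596938258929735), 113)
```

View pics/c10.png

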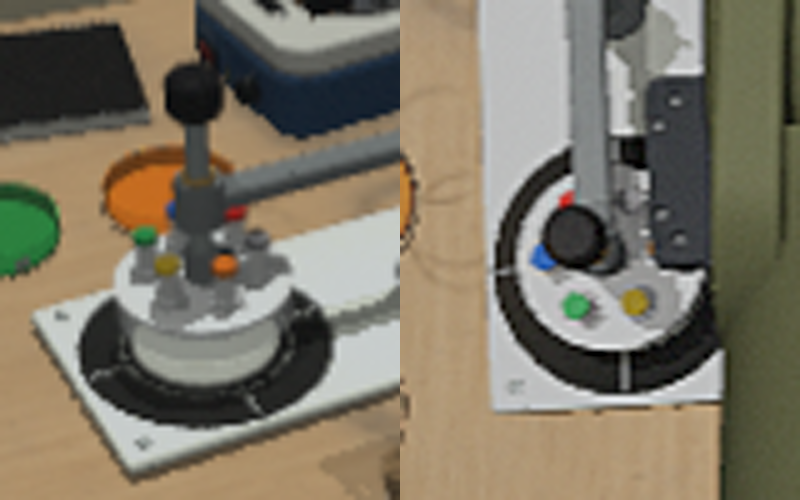

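The picture shows the head sprung up, the knob at (193,93) over the stand, and the dish centred below it at about (205,345). The robot is clear. Handing in.

```bash
python3 -c "
from cell import env
print(env.sign_off())"
```

```text
the job is handed in; nothing more can be done
None
```

I handed the job in at about 24 s: the dish is centred to within about 0.6 mm of the mark by camera, the dispenser was swung to its stop and pressed onto the rim at roughly 7 N for about half a second, and it has sprung back up above the dish.

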